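Lock the pastry ring on its drip stand

TASK

Lock the pastry ring on the drip stand: take the long square steel rod with the green handle (not the short yellow one) and slide it from the right through the window of the right-hand plate, through the ring and through the window of the left-hand plate, until the green handle is close to the right-hand plate. Let go and leave the rod lying in both windows, with the ring still in its cradle round it.

Things in the scene. Friction and masses are not known exactly. Their poses are not given: they have to be found in the camera images.
- rod: Square steel rod with green handle, about 150 g, lying flat, tip roughly to world +y. Origin: underside of the handle, mid-length; y runs along the rod to the tip, z up. Handle 30 wide (x), 64 long (y -32 to 32), 24 mm high. Bar 12 x 12 mm, underside level with the handle's (axis at z 6), from y 32 to the tapered tip at y 202 mm; rod balances at y 88. A yellow rod with 80 mm bar is not wanted.
- rod_tip (a point): End of the green rod's bar, on the bar's axis, 202 mm from the rod's origin.
- drip_stand: Fixed stand: dark base 100 x 130 x 8 mm, two upright aluminium plates (60 wide, 8 thick, top at z 96 mm). Origin: middle of base, on the table; z up; y is the threading axis, roughly world +y. Plates' outer faces at y -49 (right) and +49 mm (left). Each has a 28 x 28 mm square window centred at x 0, z 70 mm (lower edge z 56). Two wires between the plates carry the ring.
- pastry_ring: Open tinned pastry ring, 65 mm outside, about 50 mm clear inside, 42 mm long, 50 g, loose, lying on its side on the two wires between the plates, its axis within 5 mm and 5 degrees of the line through both windows' centres (it tapers a little). Origin: centre of its left-hand end, on its axis; its z is that axis, pointing to the stand's -y.
Mind the look-alikes: they are no part of the job. What is shaped like the pastry_ring but blue is not meant.

How it is judged:
By the outcome, as a careful person would: the job done as asked, in the order asked, and still so for the second after the job is handed in, with the robot touching nothing.
It also fails if it takes over 42 s, if anything falls off the work surface, if the arm or the gripper's body presses on something with over 40 N, if the wrist force passes 120 N, or if a joint passes its speed limit or range.

ROBOT

A 6-joint arm with a two-finger parallel gripper is mounted at the origin on a cart in front of the work surface, level with it; the furniture and walls round the work are solid. World frame = base frame: x ahead of the robot, y to its left, z up, the work surface at z = 0. Lengths are in m, angles in rad, forces in N, time in s.
With the tool pointing down it reaches from about 0.325 to 1 m from the base axis. Payload 5.1 kg.
Tool frame: the origin (TCP) lies at the very end of the fingers, on their centre line; the grasp point (between the pads) lies 19 mm behind it; x points along the fingers, z is the direction in which the jaws open and shut, and the axes are right-handed (so a half turn about x gives the same grasp; the last joint's range is limited). The gripper opens to 85 mm and grips with 20 to 120 N. Pads are 22 mm wide; open, the fingers measure 114 mm over their backs; the gripper's body (76 mm by 85 mm) begins 54 mm behind the grasp point. The pads swing forward as they close: fully open they stand 13 mm farther back than shut.
Start: joints at [1.194, 0.124, 1.65, -0, 1.367, -0.083], TCP at [0.188, 0.622, 0.231] pointing down, gripper open.
Joint ranges: [-2.61, 2.61], [-1.02, 2.33], [0.03, 2.71], [-1.35, 4.49], [0.32, 2.68], [-2.91, 2.91]. Speed limits (rad/s): [2.57, 2.57, 3.14, 3.14, 3.14, 3.14].

INTERFACE

Orientations are given as a rotation vector (axis times angle).
In Python, from workcell import monitor, vision, hand_in gives the robot as it stands.
- The arm moves only by the shell command python3 -m handwheel 'ROWS' [FORCE]. ROWS is JSON, a list of rows, each a list of 3 entries, a list of its own where there are three numbers: the shift along the tool's x, y, z in m, then the turn about the tool's x in rad, then the finger opening in m, from 0 to 0.0854. In form: [[[x, y, z], spin, hand], ...]. A call has 1 to 10 rows; each row shifts and turns the pose as measured when the row begins, along the tool's axes as they then stand; what a row does not reach is not made up. A row lasts 1/8 s, in which the tool goes at most 62.5 mm and 10.7 degrees, less where a joint would pass 70% of its speed; a pose out of reach is approached as far as the arm can. A call with a gripper value outside its range is refused whole. The fingers move at their own pace and stop on an object; FORCE is the grip in N (left out, the last holds). Time passes only in rows, so rows that do not move let the fingers close. It gives the time, the measured TCP pose, the force and the opening at its end, in the units of the state.
- monitor.get_state(): the state, without advancing time (a new reading comes with each control period).
- vision.snapshot(name): name is "scene" or "top" or "wrist"; returns (picture, depth): 400x640x3 uint8, red, green, blue; 400x640 float32, m along the optical axis (not along the pixel's ray), 0 where there is no reading.
- vision.camera_info(name): a dict with "vertical_fov" (degrees; the focal length in pixels is half the picture's height over the tangent of half this angle, whatever the lens; pixels are square), "cx", "cy" (the principal point, pixels), "distortion" ([k1, k2, p1, p2, k3] as OpenCV has them; the pictures are not rectified), "R" (3x3) and "t" (3): a world point X has camera coordinates R X + t. Camera axes: x right, y down, z forward; pixel columns grow to the right and rows downward; lengths in m; the calibration is good to about 2 mm. A picture is of the moment at which its call begins: read the wrist's pose just before it. camera_info takes no time and is no camera call; for the wrist camera it gives the pose at the moment of the call.
- hand_in(): hands the job in, once; it reports no verdict.
The state is a dict: "time_s": time; "q": joint angles; "qvel": joint speeds; "joint_efforts": joint torques, N m; "ee_pos": TCP position; "tool_rot": TCP orientation; "ft_force": force on the tool from outside, world axes, zero at the start; "moment": the same for the moment, N m; "width": finger opening in m.
Only numpy, scipy, OpenCV 4.12 (cv2) and the standard library are available. Lean on these libraries where they do the work, as an engineer would, in place of code of your own. Each camera call takes 0.05 s, during which the arm holds its last target.

## Working session

There is one attempt and no reset: what is moved stays moved. The work goes in short steps, Python scripts to look and compute and a shell command to move; the robot and the scene stay as the last step left them, time stands still between calls to the robot, and variables do not carry over. Pictures are saved under pics/ and viewed, and the job is handed in when it is done.

```bash
ls; mkdir -p pics; cat > h.py <<'E'
import numpy as np,cv2,json
from workcell import monitor,vision,hand_in
from scipy.spatial.transform import Rotation as Ro
def K(i):
    f=200/np.tan(np.radians(i["vertical_fov"])/2)
    return np.array([[f,0,i["cx"]],[0,f,i["cy"]],[0,0,1.]])
def snap(n,tag):
    i=vision.camera_info(n); p,d=vision.snapshot(n)
    np.savez(f"{tag}.npz",p=p,d=d,R=i["R"],t=i["t"],K=K(i),D=np.array(i["distortion"],float))
    cv2.imwrite(f"pics/{tag}.png",p[:,:,::-1]); return load(tag)
def load(tag): return dict(np.load(f"{tag}.npz"))
def rays(s,uv):
    n=cv2.undistortPoints(np.array(uv,float).reshape(-1,1,2),s["K"],s["D"]).reshape(-1,2)
    d=np.c_[n,np.ones(len(n))]@s["R"]; o=-s["R"].T@s["t"]
    return o,d
def onz(s,uv,z):
    o,d=rays(s,uv); return o+d*((z-o[2])/d[:,2])[:,None]
def withdepth(s,uv):
    o,d=rays(s,uv); uv=np.array(uv).reshape(-1,2).astype(int)
    return o+d*s["d"][uv[:,1],uv[:,0]][:,None]
def proj(s,X):
    r,_=cv2.Rodrigues(s["R"]); return cv2.projectPoints(np.array(X,float).reshape(-1,1,3),r,s["t"],s["K"],s["D"])[0].reshape(-1,2)
E
python3 - <<'E'
from h import *
np.set_printoptions(precision=4,suppress=True)
print(monitor.get_state())
for n in("scene","top","wrist"):
    s=snap(n,n+"0"); print(n,-s["R"].T@s["t"],s["K"][0,0],s["D"],s["R"])
E
```

```text
pics
{'time_s': 0.0, 'q': array([ 1.1944,  0.1245,  1.6517,  0.    ,  1.3675, -0.0826]), 'qvel': array([ 0.0008,  0.0015,  0.0012,  0.001 , -0.0004,  0.0016]), 'joint_efforts': array([ -0.0012, -42.3615, -36.5451,  -0.0002,   0.0068,   0.    ]), 'ee_pos': array([0.188 , 0.6216, 0.23  ]), 'tool_rot': array([-0.9913,  1.3359,  0.9894]), 'ft_force': array([0.2057, 0.8958, 0.577 ]), 'moment': array([-0.0725, -0.0069,  0.0194]), 'width': 0.08546656154524226}
scene [ 0.1648 -0.3831  0.7199] 388.73697595143636 [-0.0115  0.      0.      0.      0.    ] [[ 0.7978 -0.6029  0.002 ]
 [-0.4572 -0.6071 -0.65  ]
 [ 0.3931  0.5176 -0.76  ]]
top [0.255  0.0696 1.1089] 493.4094785771236 [0.037 0.    0.    0.    0.   ] [[-0.0028 -1.     -0.0047]
 [-0.9796  0.0037 -0.2011]
 [ 0.2011  0.004  -0.9796]]
wrist [0.1082 0.6471 0.3735] 297.95811847803 [-0.0074  0.      0.      0.      0.    ] [[ 0.2904  0.9569 -0.0034]
 [ 0.9054 -0.2737  0.3246]
 [ 0.3097 -0.0974 -0.9458]]
```

View pics/scene0.png

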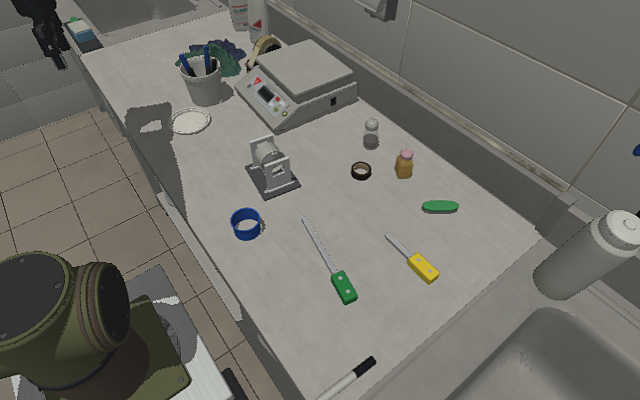

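View pics/top0.png

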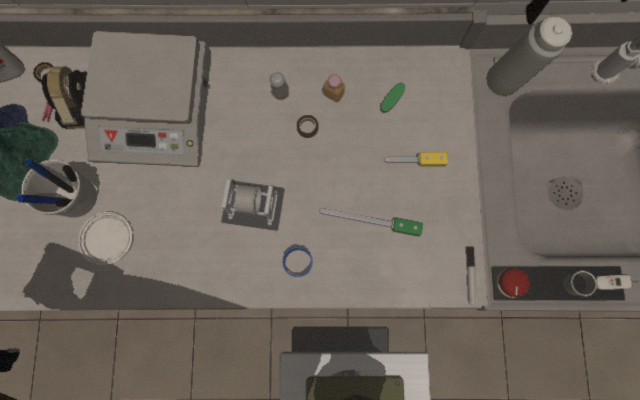

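View pics/wrist0.png

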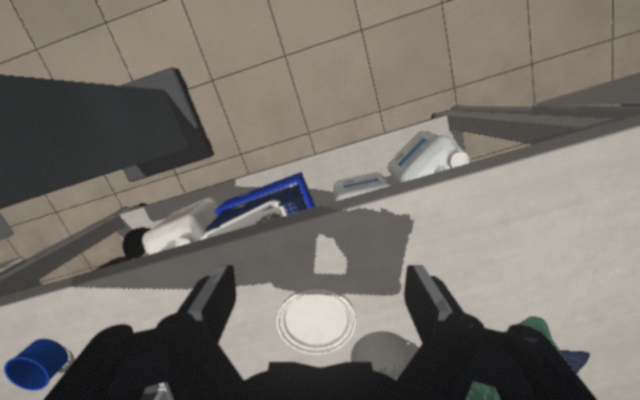

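The top view shows the candidates below.
- Long rod with green handle: (407,226), tip at (321,210). This is the one I want.
- Short rod with yellow handle: (432,158). Not wanted.
- Green oval: (393,97). A decoy.
- Stand with tinned ring: (250,203).
- Blue ring: (297,261), and dark ring: (307,126). Both decoys.

Next I'll measure.

```bash
python3 - <<'E'
from h import *
np.set_printoptions(precision=4,suppress=True)
for n in("top0","scene0"):
    s=load(n); hsv=cv2.cvtColor(s["p"],cv2.COLOR_RGB2HSV)
    m=cv2.inRange(hsv,(50,120,40),(80,255,255))
    c,_=cv2.findContours(m,cv2.RETR_EXTERNAL,cv2.CHAIN_APPROX_NONE)
    for k in sorted(c,key=cv2.contourArea)[::-1][:4]:
        uv=k.reshape(-1,2); P=onz(s,uv,0.024); r=cv2.minAreaRect((P[:,:2]*1000).astype(np.float32))
        print(n,cv2.contourArea(k),uv.mean(0),r, "depthpt",withdepth(s,[uv.mean(0)]))
t=load("top0")
print("tip",onz(t,[[320.5,210]],.006),"depth",withdepth(t,[[322,210],[260,222],[280,225],[252,200]]))
big=cv2.resize(t["p"][170:250,200:440],None,fx=3.3,fy=3.3,interpolation=cv2.INTER_CUBIC)
cv2.imwrite("pics/crop1.png",big[:,:,::-1])
sc=load("scene0")
big=cv2.resize(sc["p"][120:310,230:440],None,fx=3,fy=3,interpolation=cv2.INTER_CUBIC)
cv2.imwrite("pics/crop2.png",big[:,:,::-1])
E
```

```text
scene0 455.5 [343.6076 287.6456] ((416.531982421875, -128.09483337402344), (67.75777435302734, 31.06044578552246), 78.5200424194336) depthpt [[ 0.4161 -0.1294  0.0231]]
scene0 290.5 [440.2267 205.72  ] ((723.1714477539062, -105.26859283447266), (29.433073043823242, 81.15411376953125), 53.004425048828125) depthpt [[ 0.7257 -0.1034  0.0211]]
scene0 11.5 [73.4    19.2667] ((300.86981201171875, 1368.51904296875), (28.495386123657227, 21.50757598876953), 75.80306243896484) depthpt [[0.2991 1.3748 0.0214]]
scene0 0.0 [192.  56.] ((548.1649169921875, 840.9780883789062), (0.0, 0.0), 0.0) depthpt [[0.5394 0.8131 0.0398]]
tip [[0.4621 0.069  0.006 ]] depth [[0.4612 0.0656 0.0105]
 [0.4351 0.2062 0.005 ]
 [0.4283 0.1609 0.0032]
 [0.467  0.2126 0.0963]]
```

View pics/crop1.png

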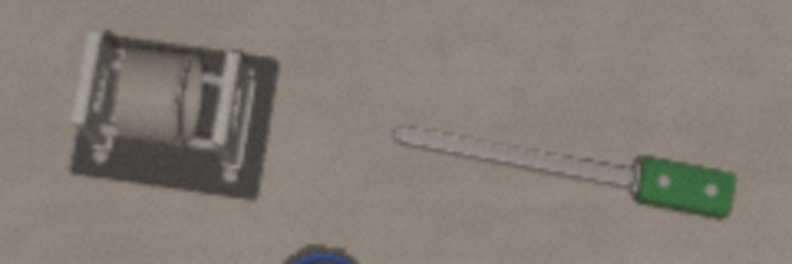

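View pics/crop2.png

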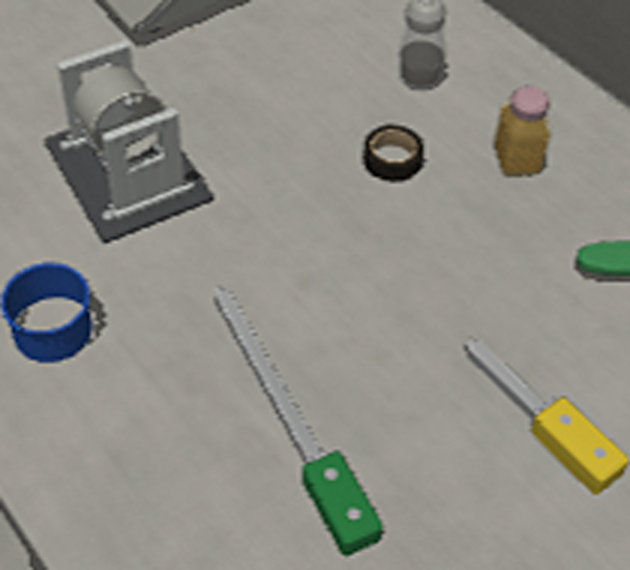

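```bash
python3 - <<'E'
from h import *
np.set_printoptions(precision=4,suppress=True)
s=load("top0"); hsv=cv2.cvtColor(s["p"],cv2.COLOR_RGB2HSV)
print("green px",hsv[226,400:415:5],"base px",hsv[222,258:270:5])
m=cv2.inRange(hsv,(45,90,20),(90,255,255)); m[:190]=0;m[245:]=0;m[:,:380]=0
c,_=cv2.findContours(m,cv2.RETR_EXTERNAL,cv2.CHAIN_APPROX_NONE)
for k in sorted(c,key=cv2.contourArea)[::-1][:1]:
    uv=k.reshape(-1,2); P=onz(s,uv,0.024); print("handle",cv2.minAreaRect((P[:,:2]*1000).astype(np.float32)))
# depth grid
for n,box in(("top0",(215,175,290,235)),("scene0",(240,125,305,200))):
    s=load(n); x0,y0,x1,y1=box
    v,u=np.mgrid[y0:y1,x0:x1]; uv=np.c_[u.ravel(),v.ravel()]
    P=withdepth(s,uv); 
    T=P[(P[:,2]>.090)&(P[:,2]<.102)]
    print(n,len(T),T[:,2].mean())
    # cluster by y along approx axis at 77 deg
    lab=cv2.kmeans(T[:,1].astype(np.float32).reshape(-1,1),2,None,(3,50,.0001),5,cv2.KMEANS_PP_CENTERS)[1].ravel()
    for l in(0,1):
        Q=T[lab==l]; print("plate",len(Q),Q.mean(0),cv2.minAreaRect((Q[:,:2]*1000).astype(np.float32)))
    if n=="top0":
        D=(P[:,2]<.016)&(P[:,2]>-.004); g=s["p"][uv[:,1],uv[:,0]].mean(1)
        B=D&(g<75)
        mm=np.zeros((400,640),np.uint8); mm[uv[B,1],uv[B,0]]=255
        print("base",cv2.minAreaRect((onz(s,uv[B],.008)[:,:2]*1000).astype(np.float32)))
E
```

```text
green px [[ 56  51 119]
 [ 63 107 107]
 [ 62 111 106]] base px [[  8  14  71]
 [  4  24  73]
 [ 12  19 133]]
handle ((421.1380615234375, -123.91801452636719), (59.22365951538086, 26.79255485534668), 78.87052154541016)
top0 573 0.09513543633517288
plate 325 [0.4775 0.2471 0.0948] ((478.43035888671875, 245.96826171875), (52.208072662353516, 58.9111328125), 82.13844299316406)
plate 248 [0.4717 0.1978 0.0956] ((470.4849548339844, 199.10255432128906), (50.13005447387695, 59.643951416015625), 83.21392822265625)
base ((474.1259765625, 222.38873291015625), (126.03654479980469, 99.11839294433594), 80.23394012451172)
scene0 414 0.09515721195080275
plate 259 [0.4756 0.2456 0.0951] ((481.1795654296875, 245.4542694091797), (59.778377532958984, 59.27207946777344), 0.3406955897808075)
plate 155 [0.4687 0.185  0.0952] ((467.39410400390625, 192.58267211914062), (45.39385223388672, 59.675846099853516), 89.65270233154297)
```

```bash
cat >> h.py <<'E'
np.set_printoptions(precision=4,suppress=True)
def tool():
    st=monitor.get_state(); return np.array(st["ee_pos"]),Ro.from_rotvec(st["tool_rot"]).as_matrix(),st
def yaw(R): return np.degrees(np.arctan2(R[1,2],R[0,2]))
def go(target,yawdeg=None):
    p,R,st=tool(); print("t",st["time_s"],"pos",p,"yaw",yaw(R),"w",st["width"],"F",np.array(st["ft_force"]))
    if yawdeg is not None:
        print("spin needed deg",-((yawdeg-yaw(R)+180)%360-180),"rad",-np.radians((yawdeg-yaw(R)+180)%360-180))
        a=np.radians(-((yawdeg-yaw(R)+180)%360-180)); R2=R@Ro.from_rotvec([a,0,0]).as_matrix()
    else: R2=R
    print("shift now-frame",R.T@(np.array(target)-p)," after-spin",R2.T@(np.array(target)-p))
E
python3 - <<'E'
from h import *
p,R,st=tool(); print(R)
s=load("wrist0"); c=-s["R"].T@s["t"]; print("cam in tool",R.T@(c-p)); print("R cam->tool",R.T@s["R"].T)
go([.43,.115,.255],-12)
E
```

```text
[[-0.0006 -0.9571  0.2896]
 [-0.0015  0.2896  0.9571]
 [-1.      0.0001 -0.0016]]
cam in tool [-0.1432  0.0839  0.0009]
R cam->tool [[ 0.0018 -0.3247  0.9458]
 [-0.0009 -0.9458 -0.3247]
 [ 1.     -0.0002 -0.002 ]]
t 0.15 pos [0.1881 0.6217 0.2303] yaw 73.16518205012287 w 0.08527617976319127 F [-0.1331  0.4265  0.0472]
spin needed deg 85.16518205012287 rad 1.4864128348350185
shift now-frame [-0.024  -0.3783 -0.415 ]  after-spin [-0.024  -0.4454  0.342 ]
```

```bash
python3 -m handwheel '[[[-0.003,0,0],0.186,0.0854],[[-0.003,0,0],0.186,0.0854],[[-0.003,0,0],0.186,0.0854],[[-0.003,0,0],0.186,0.0854],[[-0.003,0,0],0.186,0.0854],[[-0.003,0,0],0.186,0.0854],[[-0.003,0,0],0.186,0.0854],[[-0.003,0,0],0.186,0.0854]]'; python3 -c "
from h import *
go([.43,.115,.255],-12)"
```

```text
time_s: 1.15
ee_pos: [0.1873, 0.6196, 0.2499]
tool_rot: [0.171, 1.566, -0.186]
ft_force: [-0.7, 0.5, -0.4]
width: 0.0853
t 1.15 pos [0.1873 0.6196 0.2499] yaw -13.043611882434679 w 0.08528148822450109 F [-0.653  0.52  -0.39 ]
spin needed deg -1.043611882434675 rad -0.018214463461421054
shift now-frame [-0.0013 -0.4369  0.3504]  after-spin [-0.0013 -0.4432  0.3423]
```

```bash
python3 -m handwheel '[[[0,-0.048,0.038],0,0.0854],[[0,-0.048,0.038],0,0.0854],[[0,-0.048,0.038],0,0.0854],[[0,-0.048,0.038],0,0.0854],[[0,-0.048,0.038],0,0.0854],[[0,-0.048,0.038],0,0.0854],[[0,-0.048,0.038],0,0.0854],[[0,-0.048,0.038],0,0.0854],[[0,-0.048,0.038],0,0.0854],[[0,0,0],0,0.0854]]'; python3 -c "
from h import *
go([.43,.115,.255],-12)
snap('wrist','wrist1')"
```

```text
time_s: 2.4
ee_pos: [0.4267, 0.109, 0.2513]
tool_rot: [0.169, 1.564, -0.188]
ft_force: [0.5, 0.5, -0.4]
width: 0.0852
t 2.4 pos [0.4267 0.109  0.2513] yaw -13.011960347448015 w 0.08515098774694929 F [ 0.4671  0.5391 -0.4497]
spin needed deg -1.0119603474480243 rad -0.01766203996259382
shift now-frame [-0.0038  0.0066  0.0019]  after-spin [-0.0038  0.0065  0.002 ]
```

View pics/wrist1.png

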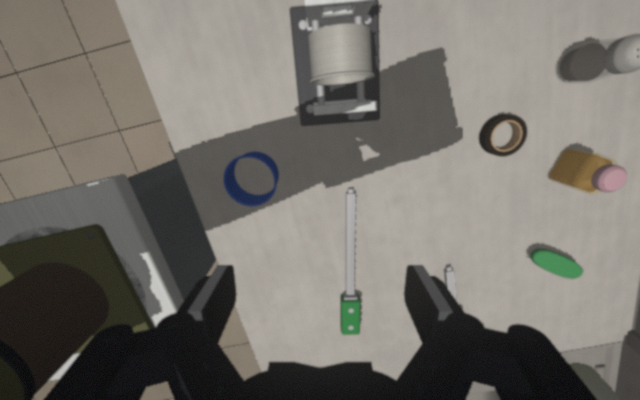

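The wrist view shows the whole green rod, with its tip at (351,190) and handle at (351,314). The stand is above it, with the near edge of its base at rows 122–125 and the right plate's top at about row 105. The blue ring at (251,179) stays clear.

```bash
python3 - <<'E'
from h import *
s=load("wrist1"); hsv=cv2.cvtColor(s["p"],cv2.COLOR_RGB2HSV)
m=cv2.inRange(hsv,(45,90,20),(90,255,255)); m[:,:330]=0; m[:,375:]=0
c,_=cv2.findContours(m,cv2.RETR_EXTERNAL,cv2.CHAIN_APPROX_NONE)
k=max(c,key=cv2.contourArea); uv=k.reshape(-1,2); P=onz(s,uv,.024); print("handle",cv2.minAreaRect((P[:,:2]*1000).astype(np.float32)))
print("tip depth",withdepth(s,[[351,193],[351,220],[351,260],[351,314]]), onz(s,[[351,188.5]],.006))
# bar centerline via gray rows
g=s["p"].astype(int).sum(2)
cl=[]
for v in range(200,290,5):
    row=g[v,335:368]; w=np.abs(np.gradient(row.astype(float))); i=np.argsort(w)[-4:]; cl.append([335+(i.min()+i.max())/2,v])
L=onz(s,cl,.012); d=cv2.fitLine(L[:,:2].astype(np.float32),cv2.DIST_HUBER,0,.01,.01).ravel(); print("bar line",d,"yaw",np.degrees(np.arctan2(d[1],d[0]))%180)
big=cv2.resize(s["p"][0:140,280:400],None,fx=5,fy=4.2,interpolation=cv2.INTER_CUBIC)
big=cv2.resize(s["p"][0:140,280:400],None,fx=4.2,fy=4.2,interpolation=cv2.INTER_CUBIC)
cv2.imwrite("pics/crop3.png",big[:,:,::-1])
v,u=np.mgrid[0:140,280:400]; uv=np.c_[u.ravel(),v.ravel()]; P=withdepth(s,uv); z=P[:,2].reshape(140,120)
cv2.imwrite("pics/z3.png",cv2.resize(np.clip(z*2400,0,255).astype(np.uint8),None,fx=4.2,fy=4.2,interpolation=cv2.INTER_NEAREST))
E
```

```text
handle ((421.4808349609375, -120.86702728271484), (61.61016082763672, 26.059852600097656), 78.4025650024414)
tip depth [[ 0.4604  0.0688  0.0116]
 [ 0.4528  0.0313  0.0137]
 [ 0.4409 -0.0303  0.0135]
 [ 0.4233 -0.1138  0.0261]] [[0.4618 0.0732 0.006 ]]
bar line [0.1816 0.9834 0.4477 0.0054] yaw 79.53477
```

View pics/crop3.png

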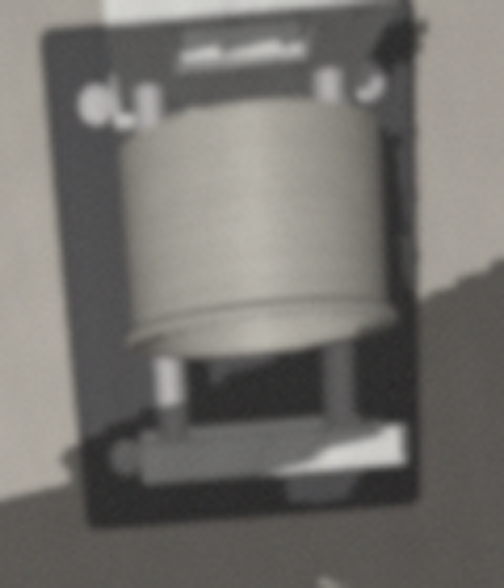

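View pics/z3.png

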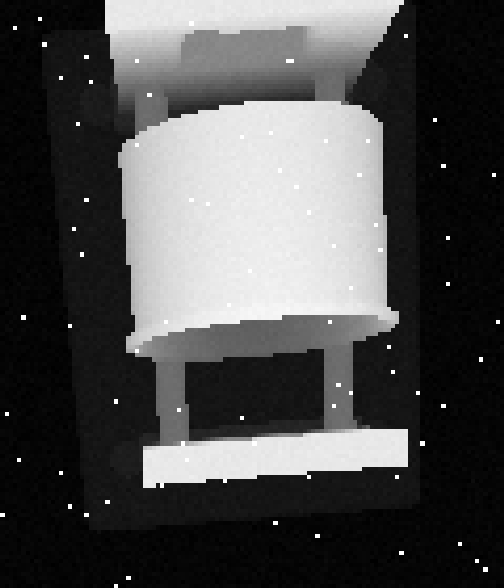

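```bash
python3 - <<'E'
from h import *
s=load("wrist1")
v,u=np.mgrid[98:125,300:390]; uv=np.c_[u.ravel(),v.ravel()]; P=withdepth(s,uv)
k=(P[:,2]>.088)&(P[:,2]<.104); mm=np.zeros((400,640),np.uint8); mm[uv[k,1],uv[k,0]]=255
n,lab,st,ce=cv2.connectedComponentsWithStats(mm); i=1+np.argmax(st[1:,4]); print(st[i])
vv,uu=np.where(lab==i); A=onz(s,np.c_[uu,vv],.096); print("right plate top on z=.096",cv2.minAreaRect((A[:,:2]*1000).astype(np.float32)),A.mean(0))
W=withdepth(s,np.c_[uu,vv]); print("depth mean",W.mean(0))
c=np.array([[45,35],[88,527],[418,507],[412,5]])/4.2+[280,0]
B=onz(s,c-.5,.008); print("base corners",B, "mid",B.mean(0))
for a,b in((0,1),(3,2)): e=B[a]-B[b]; print(np.linalg.norm(e),np.degrees(np.arctan2(e[1],e[0])))
e=B[2]-B[1]; print(np.linalg.norm(e),np.degrees(np.arctan2(e[1],e[0]))+90)
# wires/ring edge
v,u=np.mgrid[20:90,300:385]; uv=np.c_[u.ravel(),v.ravel()]; P=withdepth(s,uv); 
k=(P[:,2]>.06)&(P[:,2]<.12); Q=P[k]
E
```

```text
[314 102  63  14 570]
right plate top on z=.096 ((467.5741271972656, 180.3983154296875), (8.187661170959473, 59.33854675292969), 81.42631530761719) [0.4678 0.1804 0.096 ]
depth mean [0.4678 0.1804 0.0967]
base corners [[0.436  0.2945 0.008 ]
 [0.4159 0.1695 0.008 ]
 [0.5128 0.1529 0.008 ]
 [0.5319 0.2794 0.008 ]] mid [0.4741 0.2241 0.008 ]
0.1266749423902857 80.87119481835491
0.12786869113064814 81.40100615425742
0.09826380217988781 80.30601688337543
```

```bash
python3 -c "
from h import *
go([.4212,-.123,.10],-11.5)"
```

```text
t 2.45 pos [0.4261 0.1106 0.2512] yaw -12.86095157398829 w 0.08496103557989391 F [-0.976   0.4355  0.157 ]
spin needed deg -1.3609515739883022 rad -0.02375308592629509
shift now-frame [ 0.1539 -0.2271  0.0473]  after-spin [ 0.1539 -0.2281  0.0419]
```

```bash
python3 -m handwheel '[[[0.010,0,0],-0.024,0.0854],[[0.024,-0.038,0.007],0,0.0854],[[0.024,-0.038,0.007],0,0.0854],[[0.024,-0.038,0.007],0,0.0854],[[0.024,-0.038,0.007],0,0.0854],[[0.024,-0.038,0.007],0,0.0854],[[0.024,-0.038,0.007],0,0.0854],[[0,0,0],0,0.0854]]'; python3 -c "
from h import *
go([.4212,-.123,.004],-11.5)
snap('wrist','wrist2');snap('top','top2')
go([.4212,-.123,.004],-11.5)"
```

```text
time_s: 3.45
ee_pos: [0.4219, -0.1149, 0.0896]
tool_rot: [0.125, 1.571, -0.136]
ft_force: [-0.0, 0.1, -0.0]
width: 0.0854
t 3.45 pos [ 0.4219 -0.1149  0.0896] yaw -9.525341098449319 w 0.08538489987905265 F [-0.0477  0.092  -0.0451]
spin needed deg 1.9746589015506686 rad 0.03446429943587373
shift now-frame [ 0.0856 -0.0075  0.001 ]  after-spin [ 0.0856 -0.0075  0.0013]
t 3.55 pos [ 0.4233 -0.1141  0.0917] yaw -9.428983710832279 w 0.08559897528259504 F [ 0.566   0.6287 -1.096 ]
spin needed deg 2.0710162891677157 rad 0.03614605310841162
shift now-frame [ 0.0877 -0.0085 -0.0006]  after-spin [ 0.0877 -0.0085 -0.0003]
```

View pics/wrist2.png

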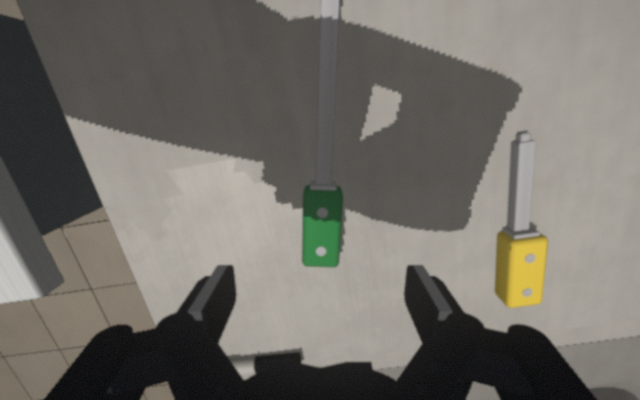

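The close view confirms the green handle at (322,226), midway between the fingers, with its bar running up to (331,0). The yellow rod is well off to the side at (521,268).

```bash
python3 - <<'E'
from h import *
s=load("wrist2"); hsv=cv2.cvtColor(s["p"],cv2.COLOR_RGB2HSV)
m=cv2.inRange(hsv,(45,90,15),(90,255,255)); m[:,:290]=0; m[:,355:]=0; m=cv2.morphologyEx(m,cv2.MORPH_CLOSE,np.ones((13,13)))
c,_=cv2.findContours(m,cv2.RETR_EXTERNAL,cv2.CHAIN_APPROX_NONE)
k=max(c,key=cv2.contourArea); uv=k.reshape(-1,2); P=onz(s,uv,.024); print("handle",cv2.boundingRect(k),cv2.minAreaRect((P[:,:2]*1000).astype(np.float32)))
U=withdepth(s,uv); print("depth z",np.median(U[:,2]))
g=s["p"].astype(float).sum(2); cl=[]
for v in range(10,180,6):
    c0=331-8*v/185; lo=int(c0-18); w=np.abs(np.gradient(cv2.GaussianBlur(g[v:v+1,lo:lo+37],(3,1),0).ravel()))
    a=w[:18].argmax(); b=18+w[18:].argmax(); cl.append([lo+(a+b)/2,v])
L=onz(s,cl,.012); d=cv2.fitLine(L[:,:2].astype(np.float32),cv2.DIST_HUBER,0,.01,.01).ravel(); print("bar",d,np.degrees(np.arctan2(d[1],d[0]))%180)
b=np.array([d[2],d[3]]); dd=d[:2]*np.sign(d[1]); print("bar at y=-.121", b+dd*((-.121-b[1])/dd[1]))
E
```

```text
handle (303, 187, 39, 79) ((421.94171142578125, -120.13752746582031), (64.90875244140625, 28.114784240722656), 79.34373474121094)
depth z 0.02361719942536422
bar [ 0.1999  0.9798  0.4406 -0.028 ] 78.46989
bar at y=-.121 [ 0.4216 -0.121 ]
```

```bash
python3 -m handwheel '[[[0.02,-0.008,0],0.032,0.0854],[[0.03,0,0],0,0.0854],[[0.03,0,0],0,0.0854],[[0,0,0],0,0.0854]]'; python3 -c "
from h import *
go([.4212,-.1235,.004],-11.2)"
```

```text
time_s: 4.05
ee_pos: [0.4266, -0.1173, 0.0141]
tool_rot: [0.138, 1.558, -0.152]
ft_force: [-0.5, 1.0, 0.8]
width: 0.0854
t 4.05 pos [ 0.4266 -0.1173  0.0141] yaw -10.57117064141438 w 0.08541748837385009 F [-0.4774  0.9766  0.7697]
spin needed deg 0.6288293585856195 rad 0.010975142740523133
shift now-frame [ 0.0101 -0.007  -0.0042]  after-spin [ 0.0101 -0.0071 -0.0042]
```

```bash
python3 -m handwheel '[[[0.009,-0.007,-0.004],0.011,0.0854],[[0,0,0],0,0.0854]]'; python3 -c "
from h import *
go([.4212,-.1235,.004],-11.2)"
```

```text
time_s: 4.3
ee_pos: [0.4234, -0.1231, 0.0073]
tool_rot: [0.143, 1.553, -0.159]
ft_force: [0.9, -0.0, -0.5]
width: 0.0856
t 4.3 pos [ 0.4234 -0.1231  0.0073] yaw -11.044507436248466 w 0.08556965970848701 F [ 0.8701 -0.0309 -0.4689]
spin needed deg 0.15549256375152254 rad 0.0027138571998312545
shift now-frame [ 0.0033 -0.0007 -0.0021]  after-spin [ 0.0033 -0.0007 -0.0021]
```

```bash
python3 -m handwheel '[[[0.004,0,-0.002],0,0.0854],[[0,0,0],0,0.02],[[0,0,0],0,0.02],[[0,0,0],0,0.02],[[0,0,0],0,0.02],[[0,0,0],0,0.02],[[0,0,0],0,0.02]]' 100; python3 -c "
from h import *
go([.4212,-.1235,.004],-11.2); print(tool()[1])"
```

```text
time_s: 5.18
ee_pos: [0.4234, -0.1238, 0.0058]
tool_rot: [0.142, 1.548, -0.161]
ft_force: [0.2, -0.2, 0.9]
width: 0.0276
t 5.175 pos [ 0.4234 -0.1238  0.0058] yaw -11.063131401458683 w 0.027589431713248888 F [ 0.1758 -0.1821  0.877 ]
spin needed deg 0.1368685985413265 rad 0.0023888076871364555
shift now-frame [ 0.0018 -0.0001 -0.0022]  after-spin [ 0.0018 -0.0001 -0.0022]
[[ 0.0162  0.1921  0.9812]
 [-0.0134  0.9813 -0.1919]
 [-0.9998 -0.01    0.0184]]
```

```bash
python3 -m handwheel '[[[-0.010,0,0],0,0.02],[[-0.02,0,0],0,0.02],[[-0.02,0,0],-0.02,0.02],[[-0.017,0,0],-0.018,0.02],[[0,0,0],0,0.02],[[0,0,0],0,0.02]]'; python3 -c "
from h import *
go([.4316,-.0482,.07],-8.9); print(tool()[1]); snap('wrist','wrist3');snap('scene','scene3');snap('top','top3')"
```

```text
time_s: 5.92
ee_pos: [0.4201, -0.1222, 0.0737]
tool_rot: [0.112, 1.554, -0.13]
ft_force: [0.2, -0.6, -1.8]
width: 0.0281
t 5.925 pos [ 0.4201 -0.1222  0.0737] yaw -8.835436590325394 w 0.028115932254772293 F [ 0.1669 -0.5726 -1.822 ]
spin needed deg 0.06456340967460505 rad 0.001126844075135819
shift now-frame [ 0.0029  0.075  -0.    ]  after-spin [ 0.0029  0.075  -0.0001]
[[ 0.0125  0.1537  0.988 ]
 [-0.0128  0.9881 -0.1536]
 [-0.9998 -0.0107  0.0143]]
```

View pics/wrist3.png

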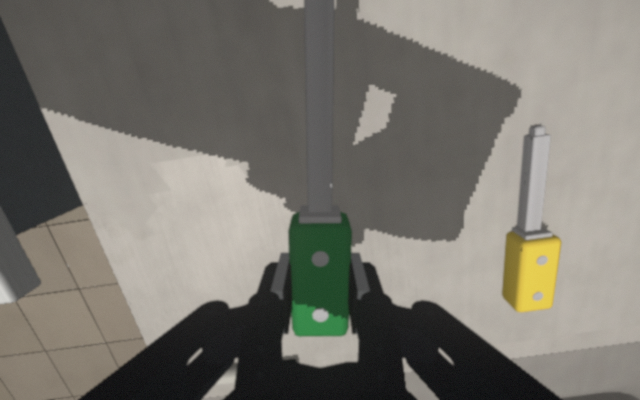

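View pics/scene3.png

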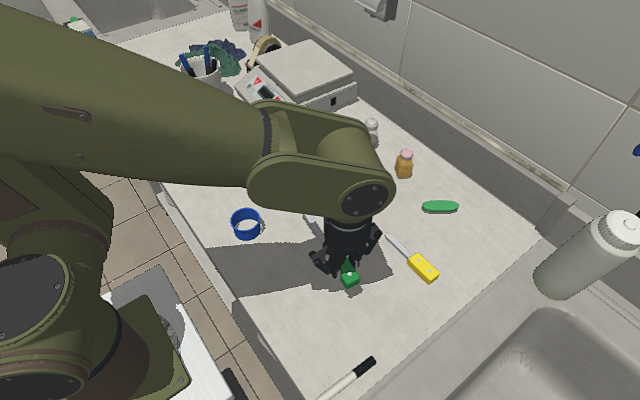

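The rod is held. The handle is between the pads at (320,270), and the bar runs straight up the picture to (318,0). Next I'll measure the bar's pitch and yaw from depth.

```bash
cat >> h.py <<'E'
def bar(s,box):
    x0,y0,x1,y1=box
    v,u=np.mgrid[y0:y1,x0:x1]; uv=np.c_[u.ravel(),v.ravel()]; P=withdepth(s,uv)
    k=(P[:,2]>.05)&(P[:,2]<.11)&(s["d"][uv[:,1],uv[:,0]]>.05); mm=np.zeros((400,640),np.uint8); mm[uv[k,1],uv[k,0]]=255
    n,lab,st,ce=cv2.connectedComponentsWithStats(mm); i=1+np.argmax(st[1:,4]); vv,uu=np.where(lab==i); Q=withdepth(s,np.c_[uu,vv])
    d=cv2.fitLine(Q.astype(np.float32),cv2.DIST_HUBER,0,.01,.01).ravel(); e=d[:3]*np.sign(d[1]); c=d[3:]
    print("bar px",st[i],"c",c,"dir",e,"yaw",np.degrees(np.arctan2(e[1],e[0])),"pitch",np.degrees(np.arcsin(e[2])))
    return c,e,Q
E
python3 - <<'E'
from h import *
s=load("wrist3"); c,e,Q=bar(s,(295,3,345,200))
lo=Q[Q[:,1]<Q[:,1].min()+.02].mean(0); hi=Q[Q[:,1]>Q[:,1].max()-.02].mean(0); print(lo,hi)
# stand axis
o=np.array([.4743,.2245]); a=np.radians(81.1); ax=np.array([np.cos(a),np.sin(a)]); nx=np.array([np.sin(a),-np.cos(a)])
for y in(.0,-.05): 
    X=c+e*((y-c[1])/e[1]); print("lateral off axis",(X[:2]-o)@nx,"along",(X[:2]-o)@ax,"top z",X[2])
E
```

```text
bar px [ 304    3   30  197 5430] c [ 0.4327 -0.0373  0.0803] dir [ 0.1532  0.9882 -0.0074] yaw 81.186226 pitch -0.42513108
[ 0.4275 -0.0718  0.0806] [ 0.4367 -0.0108  0.0801]
lateral off axis -0.0006749768423472939 along -0.22734164990913733 top z 0.07999599
lateral off axis -0.0005988302055869276 along -0.2779390697046676 top z 0.08037143
```

View pics/top3.png

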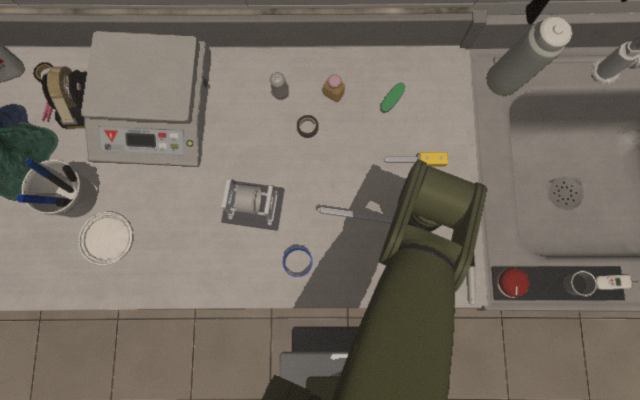

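```bash
python3 -m handwheel '[[[0.001,0.015,0],0,0.02],[[0.001,0.02,0],0,0.02],[[0.001,0.02,0],0,0.02],[[0,0.01,0],0,0.02],[[0,0,0],0,0.02]]'; python3 - <<'E'
from h import *
go([.4316,-.0482,.07],-8.9); print(tool()[1]); s=snap('wrist','wrist4'); snap('scene','scene4');c,e,Q=bar(s,(295,3,345,200))
o=np.array([.4743,.2245]); a=np.radians(81.1); ax=np.array([np.cos(a),np.sin(a)]); nx=np.array([np.sin(a),-np.cos(a)])
for y in(.05,.0): 
    X=c+e*((y-c[1])/e[1]); print("lateral off axis",(X[:2]-o)@nx,"along",(X[:2]-o)@ax,"top z",X[2])
E
```

```text
time_s: 6.7
ee_pos: [0.4288, -0.0532, 0.067]
tool_rot: [0.113, 1.56, -0.129]
ft_force: [-0.1, 0.5, -1.6]
width: 0.0277
t 6.7 pos [ 0.4288 -0.0532  0.067 ] yaw -8.846945407566556 w 0.027661866904085116 F [-0.1353  0.5158 -1.6055]
spin needed deg 0.05305459243345467 rad 0.0009259773212674546
shift now-frame [-0.003   0.0054  0.0021]  after-spin [-0.003   0.0054  0.0021]
[[ 0.007   0.1539  0.9881]
 [-0.0103  0.988  -0.1538]
 [-0.9999 -0.0091  0.0085]]
bar px [ 304    3   30  197 5429] c [0.4415 0.0317 0.0737] dir [ 0.1499  0.9887 -0.0059] yaw 81.37656 pitch -0.3356061
lateral off axis -0.0026994881004357082 along -0.17704933587109972 top z 0.0735974
lateral off axis -0.002455366305156363 along -0.22762045145877333 top z 0.07389363
```

View pics/wrist4.png

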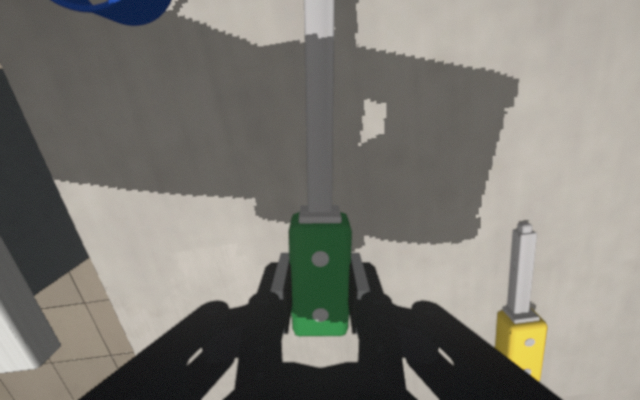

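View pics/scene4.png

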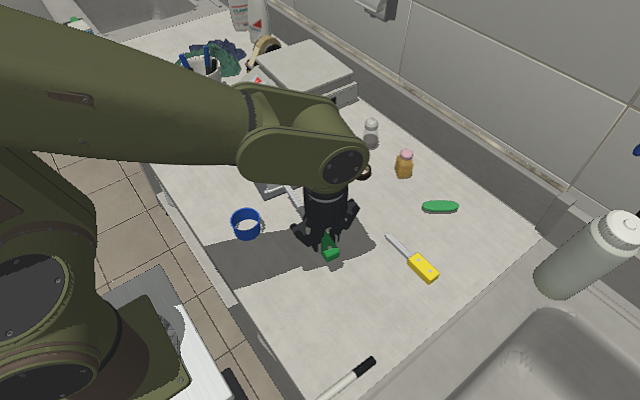

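```bash
python3 -m handwheel '[[[-0.003,0.008,0.0025],0,0.02],[[0,0,0],0,0.02]]'; python3 - <<'E'
from h import *
go([.4316,-.0482,.07],-8.9); s=snap('wrist','wrist5'); t=snap('top','top5');c,e,Q=bar(s,(295,3,345,200))
o=np.array([.4743,.2245]); a=np.radians(81.1); ax=np.array([np.cos(a),np.sin(a)]); nx=np.array([np.sin(a),-np.cos(a)])
for y in(.05,.0): 
    X=c+e*((y-c[1])/e[1]); print("lateral off axis",(X[:2]-o)@nx,"along",(X[:2]-o)@ax,"top z",X[2])
cv2.imwrite("pics/crop5.png",cv2.resize(t["p"][170:240,210:380],None,fx=4.6,fy=4.6,interpolation=cv2.INTER_CUBIC)[:,:,::-1])
E
```

```text
time_s: 7.05
ee_pos: [0.4329, -0.0467, 0.0706]
tool_rot: [0.115, 1.559, -0.131]
ft_force: [0.0, 1.1, -1.0]
width: 0.0279
t 7.05 pos [ 0.4329 -0.0467  0.0706] yaw -9.002827706415305 w 0.027906533744109847 F [ 0.0293  1.1452 -0.9864]
spin needed deg -0.10282770641529737 rad -0.0017946820392210348
shift now-frame [ 0.0006 -0.0017 -0.0011]  after-spin [ 0.0006 -0.0017 -0.0011]
bar px [ 304    3   30  197 5440] c [0.4458 0.0382 0.0772] dir [ 0.1542  0.988  -0.0062] yaw 81.12968 pitch -0.35424408
lateral off axis 0.000692638466199654 along -0.17651814302644692 top z 0.07712571
lateral off axis 0.0007188489296299257 along -0.22712338261803758 top z 0.0774386
```

View pics/crop5.png

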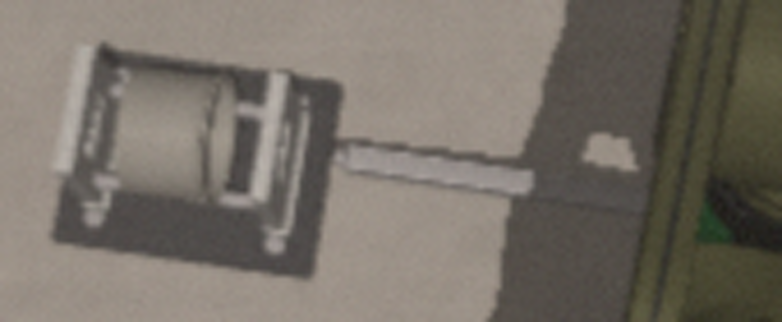

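The bar's tip at crop (345,152) is just short of the right plate, whose top runs from (283,72) to (262,200). I'll check the alignment independently in this view.

```bash
python3 - <<'E'
from h import *
t=load("top5")
f=lambda q:np.array(q)/4.6+[210,170]-.5
v,u=np.mgrid[183:216,262:276]; uv=np.c_[u.ravel(),v.ravel()]; P=withdepth(t,uv); k=(P[:,2]>.088)&(P[:,2]<.1)
mm=np.zeros((400,640),np.uint8); mm[uv[k,1],uv[k,0]]=255
n,lab,st,ce=cv2.connectedComponentsWithStats(mm); i=1+np.argmax(st[1:,4]); vv,uu=np.where(lab==i)
A=onz(t,np.c_[uu,vv],.096); print("plate",cv2.minAreaRect((A[:,:2]*1000).astype(np.float32)),A.mean(0))
v,u=np.mgrid[198:216,286:324]; uv=np.c_[u.ravel(),v.ravel()]; P=withdepth(t,uv); k=(P[:,2]>.06)&(P[:,2]<.09)
B=onz(t,uv[k],.077); d=cv2.fitLine(B[:,:2].astype(np.float32),cv2.DIST_HUBER,0,.01,.01).ravel(); print("bar",d,np.degrees(np.arctan2(d[1],d[0]))%180,"z",np.median(P[k,2]),"tip y",B[:,1].max())
dd=d[:2]/d[1]; x=d[2]+dd[0]*(A.mean(0)[1]-d[3]); print("bar x at plate",x,"plate x",A.mean(0)[0])
E
```

```text
plate ((468.19671630859375, 178.40713500976562), (8.668511390686035, 59.19578552246094), 81.66264343261719) [0.468  0.1784 0.096 ]
bar [0.1583 0.9874 0.456  0.1032] 80.8921 z 0.07516598797767116 tip y 0.14268429022427268
bar x at plate 0.4680261100204264 plate x 0.46803941562500084
```

```bash
python3 -m handwheel '[[[0,0.012,0],0,0.02],[[0,0.012,0],0,0.02],[[0,0.012,0],0,0.02],[[0,0.012,0],0,0.02],[[0,0.012,0],0,0.02],[[0,0,0],0,0.02]]'; python3 - <<'E'
from h import *
go([.4605,.1336,.07],-8.9); s=snap('wrist','wrist6'); t=snap('top','top6');c,e,Q=bar(s,(295,3,345,200))
o=np.array([.4743,.2245]); a=np.radians(81.1); ax=np.array([np.cos(a),np.sin(a)]); nx=np.array([np.sin(a),-np.cos(a)])
for y in(.05,.1): 
    X=c+e*((y-c[1])/e[1]); print("lateral off axis",(X[:2]-o)@nx,"along",(X[:2]-o)@ax,"top z",X[2])
cv2.imwrite("pics/crop6.png",cv2.resize(t["p"][170:240,210:380],None,fx=4.6,fy=4.6,interpolation=cv2.INTER_CUBIC)[:,:,::-1])
E
```

```text
time_s: 7.9
ee_pos: [0.4424, 0.0171, 0.0695]
tool_rot: [0.115, 1.56, -0.131]
ft_force: [-0.4, 1.1, -2.2]
width: 0.028
t 7.9 pos [0.4424 0.0171 0.0695] yaw -8.981825034854607 w 0.02799961680898943 F [-0.4212  1.063  -2.2035]
spin needed deg -0.08182503485460302 rad -0.0014281162687719423
shift now-frame [-0.0016  0.1179 -0.0003]  after-spin [-0.0016  0.1179 -0.0001]
bar px [ 304    3   30  197 5437] c [0.4552 0.102  0.0761] dir [ 0.1579  0.9874 -0.0045] yaw 80.915405 pitch -0.25660336
lateral off axis -4.188848902786726e-05 along -0.17663316687805058 top z 0.076358356
lateral off axis 0.00012122274241952271 along -0.12599828030021662 top z 0.076131575
```

View pics/crop6.png

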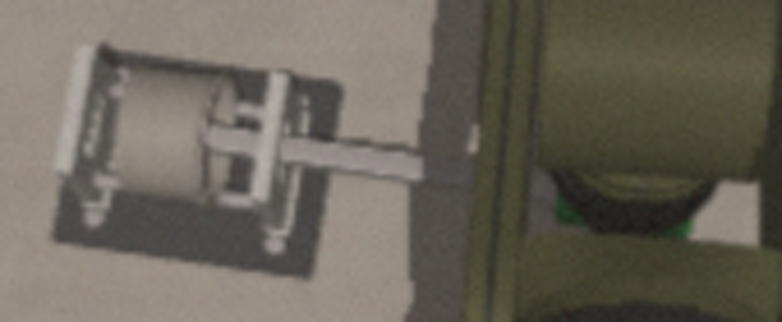

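View pics/wrist6.png

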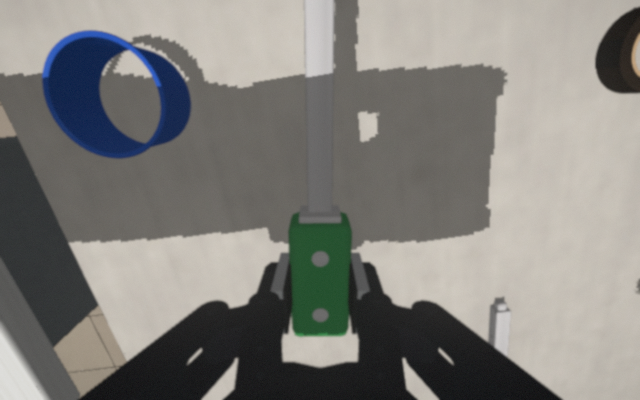

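```bash
python3 -m handwheel '[[[0,0.012,0],0,0.02],[[-0.001,0.012,0],0,0.02],[[0,0.012,0],0,0.02],[[0,0.012,0],0,0.02],[[0,0.012,0],0,0.02],[[0,0,0],0,0.02]]'; python3 - <<'E'
from h import *
go([.4605,.1336,.07],-8.9); s=snap('wrist','wrist7'); t=snap('top','top7');c,e,Q=bar(s,(300,40,340,200))
o=np.array([.4743,.2245]); a=np.radians(81.1); ax=np.array([np.cos(a),np.sin(a)]); nx=np.array([np.sin(a),-np.cos(a)])
for y in(.05,.1): 
    X=c+e*((y-c[1])/e[1]); print("lateral off axis",(X[:2]-o)@nx,"along",(X[:2]-o)@ax,"top z",X[2])
print("handle front along",(withdepth(s,[[310,219],[320,218],[330,219],[320,216]])[:,:2]-o)@ax)
cv2.imwrite("pics/crop7.png",cv2.resize(t["p"][170:240,210:380],None,fx=4.6,fy=4.6,interpolation=cv2.INTER_CUBIC)[:,:,::-1])
E
```

```text
time_s: 8.75
ee_pos: [0.4525, 0.0797, 0.07]
tool_rot: [0.117, 1.56, -0.132]
ft_force: [-0.8, 0.1, -2.2]
width: 0.0279
t 8.75 pos [0.4525 0.0797 0.07  ] yaw -9.081043405293759 w 0.027894655813497142 F [-0.7844  0.0719 -2.1622]
spin needed deg -0.18104340529376373 rad -0.003159803511398709
shift now-frame [-0.0005  0.0545 -0.0006]  after-spin [-0.0005  0.0545 -0.0004]
bar px [ 300   40   40  160 4714] c [0.4651 0.1567 0.0786] dir [0.1896 0.9748 0.1176] yaw 78.99291 pitch 6.7545958
lateral off axis -0.002597701350036742 along -0.17703340026204356 top z 0.06577076
lateral off axis -0.0007248656283432156 along -0.12613077420327842 top z 0.071803704
handle front along [-0.1125 -0.1121 -0.1123 -0.111 ]
```

View pics/crop7.png

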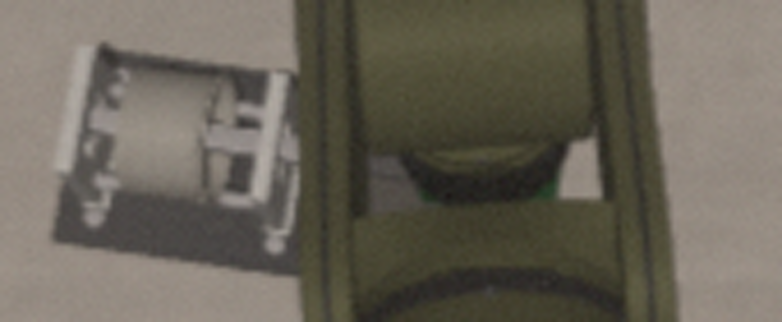

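View pics/wrist7.png

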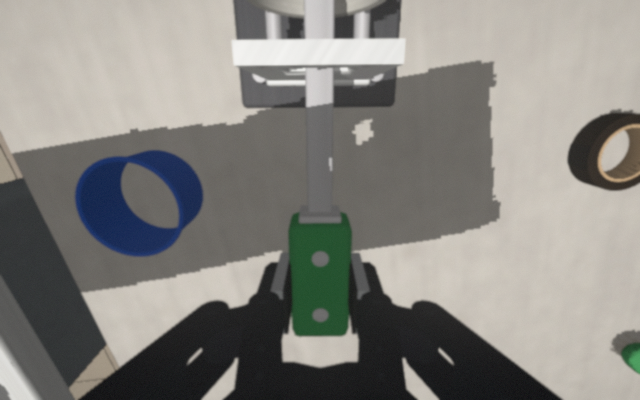

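The bar has come out of the ring's far end (crop (105,117)) and is just short of the left plate. In the wrist view it is centred in the right plate, whose top runs from (232,50) to (405,52).

```bash
python3 - <<'E'
from h import *
s=load('wrist7');c,e,Q=bar(s,(300,75,340,200))
o=np.array([.4743,.2245]); a=np.radians(81.1); ax=np.array([np.cos(a),np.sin(a)]); nx=np.array([np.sin(a),-np.cos(a)])
for y in(.15,.265): 
    X=c+e*((y-c[1])/e[1]); print("lateral off axis",(X[:2]-o)@nx,"along",(X[:2]-o)@ax,"top z",X[2])
v,u=np.mgrid[35:70,225:410]; uv=np.c_[u.ravel(),v.ravel()]; P=withdepth(s,uv); k=(P[:,2]>.09)&(P[:,2]<.103)
A=P[k]; r=cv2.minAreaRect((onz(s,uv[k],.096)[:,:2]*1000).astype(np.float32)); print(r); print("plate lateral",(np.array(r[0])/1000-o)@nx,"along",(np.array(r[0])/1000-o)@ax,A[:,2].mean())
E
```

```text
bar px [ 302   75   32  125 3313] c [0.4631 0.1495 0.0767] dir [ 0.1514  0.9884 -0.0093] yaw 81.29148 pitch -0.53112245
lateral off axis 0.0005685514878297106 along -0.07531888267674997 top z 0.07672016
lateral off axis 0.0001797638217166624 along 0.0410217038458582 top z 0.07564167
((467.78125, 180.4260711669922), (8.887383460998535, 60.4699592590332), 81.39747619628906)
plate lateral 0.0003784311805056889 along -0.044551791144477666 0.09645944373025492
```

Everything is centred, with the bar's axis at z of about 0.070. Next is the remaining advance of about 50 mm.

```bash
python3 -m handwheel '[[[0,0.01,0],0,0.02],[[-0.001,0.01,0],0,0.02],[[0,0.01,0],0,0.02],[[0,0.01,0],0,0.02],[[0,0.008,0],0,0.02],[[0,0,0],0,0.02]]'; python3 - <<'E'
from h import *
go([.4605,.1336,.07],-8.9); s=snap('wrist','wrist8'); t=snap('top','top8'); snap('scene','scene8')
o=np.array([.4743,.2245]); a=np.radians(81.1); ax=np.array([np.cos(a),np.sin(a)])
print("collar front along",(withdepth(s,[[310,219],[320,218],[330,219],[320,212]])[:,:2]-o)@ax)
print(withdepth(s,[[310,219],[320,218],[330,219],[320,212]]))
cv2.imwrite("pics/crop8.png",cv2.resize(t["p"][170:240,190:360],None,fx=4.6,fy=4.6,interpolation=cv2.INTER_CUBIC)[:,:,::-1])
E
```

```text
time_s: 9.6
ee_pos: [0.4606, 0.1294, 0.0705]
tool_rot: [0.118, 1.56, -0.134]
ft_force: [0.2, 0.5, -2.2]
width: 0.0279
t 9.6 pos [0.4606 0.1294 0.0705] yaw -9.181452081990098 w 0.027910663547298743 F [ 0.1503  0.4881 -2.2382]
spin needed deg -0.2814520819900963 rad -0.004912265517320215
shift now-frame [ 0.0005  0.0041 -0.0007]  after-spin [ 0.0005  0.0041 -0.0007]
collar front along [-0.0618 -0.0614 -0.0625 -0.0607]
[[0.4613 0.164  0.0848]
 [0.466  0.1636 0.0846]
 [0.4705 0.1618 0.0833]
 [0.4662 0.1643 0.0786]]
```

View pics/crop8.png

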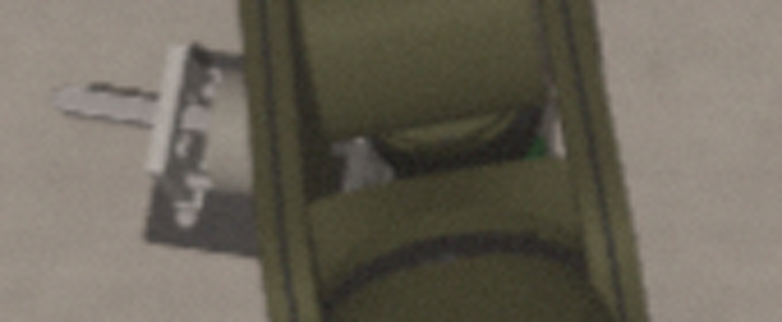

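View pics/wrist8.png

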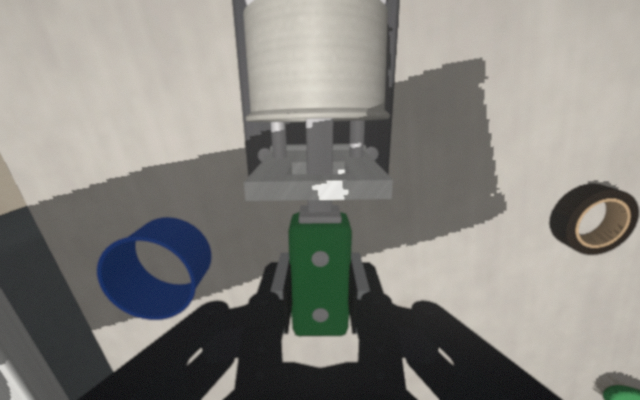

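```bash
python3 -m handwheel '[[[0,0.006,0],0,0.02],[[0.003,0,0],0,0.02],[[0.002,0,0],0,0.02],[[0,0,0],0,0.02]]'; python3 -c "
from h import *
go([.4605,.1336,.063],-8.9)"
```

```text
time_s: 10.25
ee_pos: [0.4613, 0.1344, 0.0649]
tool_rot: [0.119, 1.56, -0.135]
ft_force: [0.7, -0.6, -2.6]
width: 0.0276
t 10.25 pos [0.4613 0.1344 0.0649] yaw -9.296847539840225 w 0.027564383521144025 F [ 0.7343 -0.5992 -2.5936]
spin needed deg -0.39684753984022336 rad -0.006926296198651269
shift now-frame [ 0.0019 -0.0009 -0.0007]  after-spin [ 0.0019 -0.0009 -0.0007]
```

```bash
python3 -m handwheel '[[[0.0015,0,0],0,0.02],[[0.001,0,0],0,0.02],[[0,0,0],0,0.02]]'; python3 -c "
from h import *
go([.4605,.1336,.063],-8.9)
s=snap('wrist','wrist9'); snap('scene','scene9')
print(withdepth(s,[[320,205],[320,150],[320,140]]))"
```

```text
time_s: 10.62
ee_pos: [0.4614, 0.1343, 0.0622]
tool_rot: [0.119, 1.56, -0.135]
ft_force: [-0.2, 0.0, -0.9]
width: 0.0281
t 10.625 pos [0.4614 0.1343 0.0622] yaw -9.309761093201734 w 0.028081857767512812 F [-0.2328  0.0396 -0.9048]
spin needed deg -0.40976109320172327 rad -0.0071516802229414245
shift now-frame [-0.0008 -0.0008 -0.0007]  after-spin [-0.0008 -0.0008 -0.0007]
[[0.4689 0.1818 0.0966]
 [0.4718 0.1983 0.0694]
 [0.4726 0.2028 0.0696]]
```

View pics/wrist9.png

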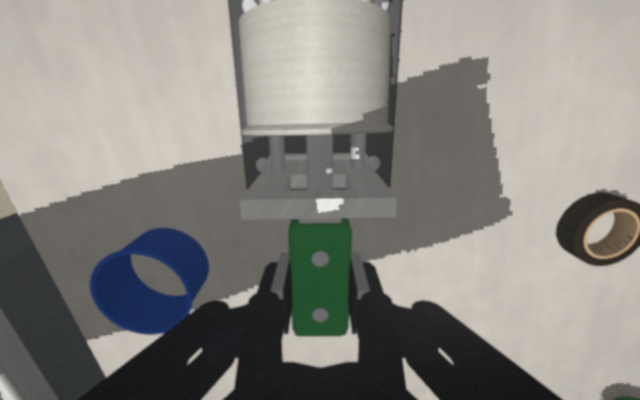

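```bash
python3 -m handwheel '[[[0.001,0,0],0,0.02],[[0,0,0],0,0.02],[[0,0,0],0,0.036],[[0,0,0],0,0.042],[[0,0,0],0,0.05],[[0,0,0],0,0.06],[[0,0,0],0,0.07],[[0,0,0],0,0.07]]' 20; python3 -c "
from h import *
go([.4605,.1336,.063],-8.9)
s=snap('wrist','wrist10'); snap('scene','scene10')
print(withdepth(s,[[320,150],[320,140]]))"
```

```text
time_s: 11.72
ee_pos: [0.4626, 0.1346, 0.0625]
tool_rot: [0.12, 1.557, -0.135]
ft_force: [0.4, -0.5, -0.3]
width: 0.0701
t 11.725 pos [0.4626 0.1346 0.0625] yaw -9.320662470522713 w 0.07005383561913614 F [ 0.3592 -0.4961 -0.3203]
spin needed deg -0.4206624705227 rad -0.007341945150194707
shift now-frame [-0.0005 -0.0013 -0.0019]  after-spin [-0.0005 -0.0013 -0.0019]
[[0.4731 0.1986 0.069 ]
 [0.4738 0.2029 0.0687]]
```

View pics/wrist10.png

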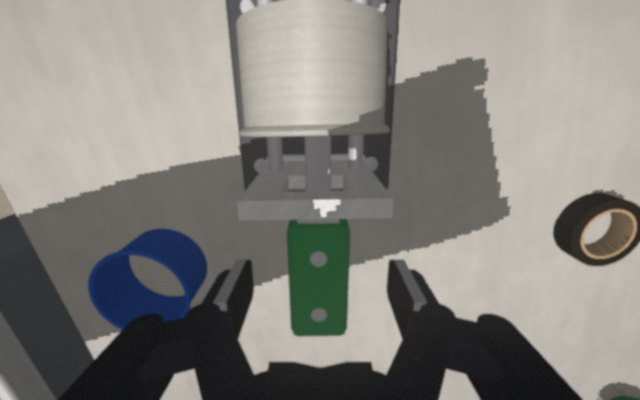

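The fingers are clear of the handle on both sides (pads at (235,290) and (405,290)), and the rod lies in the windows. I'll retreat straight up.

```bash
python3 -m handwheel '[[[-0.02,0,0],0,0.07],[[-0.04,0,0],0,0.07],[[-0.05,0,0],0,0.07],[[-0.05,-0.02,0],0,0.07],[[0,-0.05,0],0,0.07],[[0,-0.06,0],0,0.07],[[0,-0.06,0],0,0.07],[[0,-0.06,0],0,0.07],[[0,0,0],0,0.07]]'; python3 -c "
from h import *
go([.4605,.1336,.063],-8.9)
s=snap('wrist','wrist11'); t=snap('top','top11'); c=snap('scene','scene11')
cv2.imwrite('pics/crop11.png',cv2.resize(t['p'][170:250,190:370],None,fx=4.4,fy=4.4,interpolation=cv2.INTER_CUBIC)[:,:,::-1])
cv2.imwrite('pics/crop11s.png',cv2.resize(c['p'][110:260,210:370],None,fx=4,fy=4,interpolation=cv2.INTER_CUBIC)[:,:,::-1])"
```

```text
time_s: 12.95
ee_pos: [0.4196, -0.1179, 0.2316]
tool_rot: [0.116, 1.554, -0.135]
ft_force: [-0.0, 0.7, 0.1]
width: 0.0699
t 12.95 pos [ 0.4196 -0.1179  0.2316] yaw -9.175724566122456 w 0.06985564577946432 F [-0.0439  0.7184  0.1129]
spin needed deg -0.2757245661224488 rad -0.004812301507469546
shift now-frame [ 0.1657  0.2567 -0.0022]  after-spin [ 0.1657  0.2567 -0.0009]
```

View pics/crop11.png

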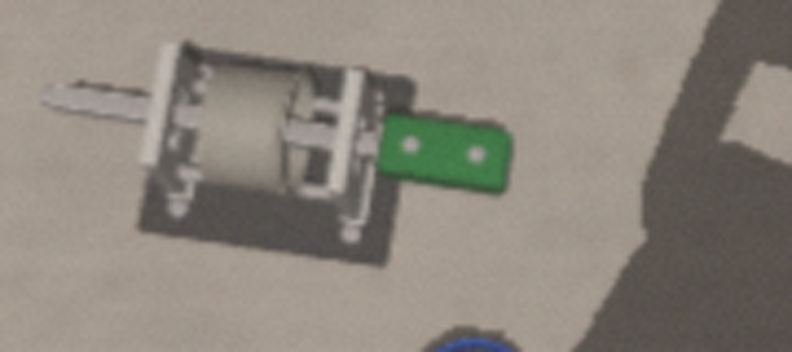

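View pics/wrist11.png

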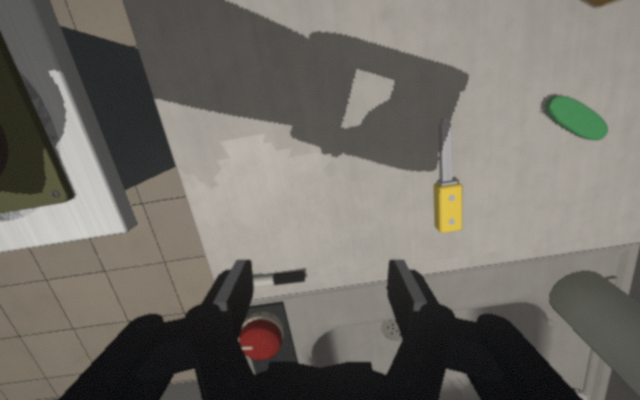

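View pics/crop11s.png

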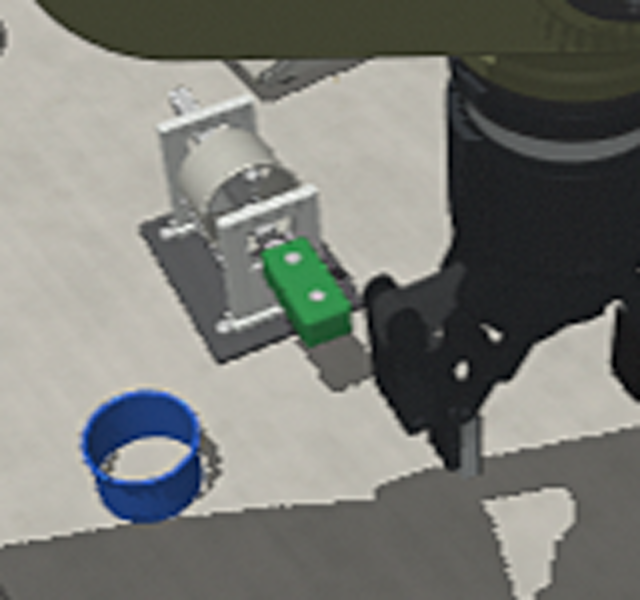

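The bar passes through both plates and the ring, and its tip shows beyond the left plate at crop (45,97). The green handle is at the right plate, and the ring is in its cradle. I'll check the gap numerically.

```bash
python3 - <<'E'
from h import *
o=np.array([.4743,.2245]); a=np.radians(81.1); ax=np.array([np.cos(a),np.sin(a)]); nx=np.array([np.sin(a),-np.cos(a)])
t=load("top11"); hsv=cv2.cvtColor(t["p"],cv2.COLOR_RGB2HSV); m=cv2.inRange(hsv,(45,90,15),(90,255,255)); m[:190]=0;m[220:]=0;m[:,:260]=0;m[:,320:]=0
vv,uu=np.where(m>0); P=onz(t,np.c_[uu,vv],.080)[:,:2]; q=(P-o)@ax; print("handle along",q.min(),q.max(),"lateral",((P-o)@nx).mean(),"z",np.median(withdepth(t,np.c_[uu,vv])[:,2]))
r=cv2.minAreaRect((P*1000).astype(np.float32)); print(r)
b=withdepth(t,np.array([[210,193],[216,194],[256,199],[260,200]])); print("bar pts",b)
for n,bx in (("ring",(236,187,254,210)),):
    v,u=np.mgrid[bx[1]:bx[3],bx[0]:bx[2]]; W=withdepth(t,np.c_[u.ravel(),v.ravel()]); W=W[(W[:,2]>.08)&(W[:,2]<.11)]; print(n,"top z",np.percentile(W[:,2],98),"along",((W[:,:2]-o)@ax).min(),((W[:,:2]-o)@ax).max(),"lat",((W[:,:2]-o)@nx).mean())
E
```

```text
handle along -0.12271163051947619 -0.062710675990941 lateral 0.0009785049929406837 z 0.07942350093412487
((461.39263916015625, 132.64292907714844), (60.016845703125, 27.862289428710938), 81.48526000976562)
bar pts [[0.4888 0.3077 0.0675]
 [0.487  0.2952 0.0653]
 [0.4756 0.2084 0.0655]
 [0.4723 0.1991 0.0704]]
ring top z 0.10014758422383785 along -0.01729818220601803 0.023712911302456313 lat -0.00284893409412866
```

By this measure the handle is about 10 mm from the plate's face. That is acceptable but could be tighter, so I'll close the fingers and nudge the handle's end forward about 5 mm.

```bash
python3 -c "
from h import *
go([.4495,.066,.068],-9)"
```

```text
t 13.1 pos [ 0.4204 -0.1141  0.2312] yaw -8.771817956797175 w 0.06994144490981559 F [ 0.7929  0.2172 -0.7633]
spin needed deg 0.2281820432028212 rad 0.003982527947817178
shift now-frame [ 0.1614  0.1841 -0.001 ]  after-spin [ 0.1614  0.1841 -0.0017]
```

```bash
python3 -m handwheel '[[[0.03,0.03,0],0,0],[[0.04,0.04,0],0,0],[[0.04,0.04,0],0,0],[[0.03,0.04,0],0,0],[[0.02,0.02,0],0,0],[[0,0,0],0,0],[[0,0,0],0,0]]' 30; python3 -c "
from h import *
go([.4495,.066,.068],-9)
s=snap('wrist','wrist12')"
```

```text
time_s: 13.98
ee_pos: [0.4491, 0.0675, 0.0667]
tool_rot: [0.094, 1.551, -0.113]
ft_force: [0.1, 0.0, 0.6]
width: -0.0003
t 13.975 pos [0.4491 0.0675 0.0667] yaw -7.57730272198638 w -0.0003220688248684994 F [0.0952 0.0109 0.5615]
spin needed deg 1.4226972780136293 rad 0.024830751760498964
shift now-frame [-0.0013 -0.0014  0.0007]  after-spin [-0.0013 -0.0014  0.0007]
```

View pics/wrist12.png

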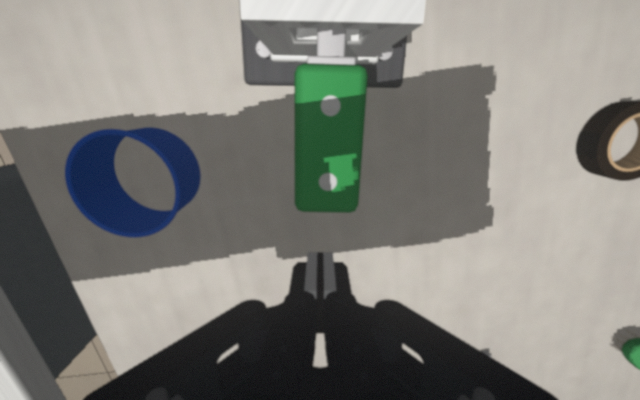

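```bash
python3 - <<'E'
from h import *
o=np.array([.4743,.2245]); a=np.radians(81.1); ax=np.array([np.cos(a),np.sin(a)]); nx=np.array([np.sin(a),-np.cos(a)])
s=load("wrist12"); P=onz(s,[[327,211],[330,65]],.080)[:,:2]; print("handle rear/front along",(P-o)@ax,"lat",(P-o)@nx, withdepth(s,[[327,206],[330,70]]))
F=withdepth(s,[[317,256],[325,256],[320,262]]); print("finger front",F,(F[:,:2]-o)@ax)
p,R,_=tool(); print("tcp along",(p[:2]-o)@ax,"lat",(p[:2]-o)@nx)
E
```

```text
handle rear/front along [-0.1211 -0.0597] lat [0.0015 0.0009] [[0.4574 0.1074 0.0812]
 [0.4657 0.1636 0.0797]]
finger front [[0.4491 0.08   0.0764]
 [0.453  0.0786 0.0751]
 [0.4504 0.0791 0.0813]] [-0.1467 -0.1474 -0.1473]
tcp along -0.1593052860962556 lat -0.0006024100706596428
```

```bash
python3 -m handwheel '[[[0,0.008,0.002],0.02,0],[[0,0.008,0],0,0],[[0,0.004,0],0,0],[[0,0.003,0],0,0],[[0,0.003,0],0,0],[[0,0.002,0],0,0],[[0,0,0],0,0]]'; cat > chk.py <<'E'
from h import *
import sys
o=np.array([.4743,.2245]); a=np.radians(81.1); ax=np.array([np.cos(a),np.sin(a)]); nx=np.array([np.sin(a),-np.cos(a)])
p,R,st=tool(); print(st["time_s"],p,st["ft_force"],yaw(R)); s=snap("wrist",sys.argv[1])
hsv=cv2.cvtColor(s["p"],cv2.COLOR_RGB2HSV); m=cv2.inRange(hsv,(45,90,15),(90,255,255)); m[:,:270]=0; m[:,380:]=0; m[250:]=0
vv,uu=np.where(m>0); q=(onz(s,np.c_[uu,vv],.08)[:,:2]-o)@ax; print("handle along",np.percentile(q,[.5,99.5]),"tcp",(p[:2]-o)@ax)
E
python3 chk.py wrist13
```

```text
time_s: 14.9
ee_pos: [0.4577, 0.0947, 0.0694]
tool_rot: [0.114, 1.545, -0.133]
ft_force: [0.2, -0.5, 0.8]
width: 0.0002
14.9 [0.4577 0.0947 0.0694] [ 0.2309 -0.4901  0.7864] -9.01742532431986
handle along [-0.114  -0.0554] tcp -0.13078010160594555
```

View pics/wrist13.png

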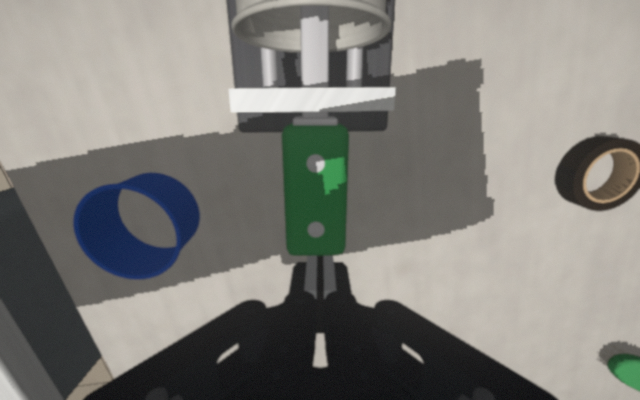

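The handle moved about 4 mm and is still straight, so the gap is now about 6 mm. I'll back off and take a final look.

```bash
python3 -m handwheel '[[[0,-0.02,0],0,0],[[0,-0.03,0],0,0],[[-0.04,-0.03,0],0,0],[[-0.05,-0.05,0],0,0],[[-0.05,-0.05,0],0,0],[[0,-0.05,0],0,0],[[0,0,0],0,0]]'; python3 - <<'E'
from h import *
o=np.array([.4743,.2245]); a=np.radians(81.1); ax=np.array([np.cos(a),np.sin(a)]); nx=np.array([np.sin(a),-np.cos(a)])
t=snap('top','top14'); c=snap('scene','scene14')
hsv=cv2.cvtColor(t["p"],cv2.COLOR_RGB2HSV); m=cv2.inRange(hsv,(45,90,15),(90,255,255)); m[:190]=0;m[220:]=0;m[:,:260]=0;m[:,320:]=0
vv,uu=np.where(m>0); P=onz(t,np.c_[uu,vv],.080)[:,:2]; q=(P-o)@ax; print("handle along",q.min(),q.max(),"z",np.median(withdepth(t,np.c_[uu,vv])[:,2]))
print(tool()[2]["time_s"],tool()[0])
A=cv2.resize(t['p'][170:250,190:370],None,fx=3.5,fy=3.5,interpolation=cv2.INTER_CUBIC); B=cv2.resize(c['p'][120:215,230:410],None,fx=3.2,fy=3.2,interpolation=cv2.INTER_CUBIC)
w=max(A.shape[1],B.shape[1]); o2=np.zeros((A.shape[0]+B.shape[0],w,3),np.uint8); o2[:A.shape[0],:A.shape[1]]=A; o2[A.shape[0]:,:B.shape[1]]=B
cv2.imwrite('pics/final.png',o2[:,:,::-1]); print(o2.shape)
E
```

```text
time_s: 15.82
ee_pos: [0.4194, -0.1256, 0.2046]
tool_rot: [0.112, 1.544, -0.132]
ft_force: [0.1, 0.0, -0.9]
width: -0.0002
handle along -0.11884723715448671 -0.058604060779118214 z 0.07939971192160633
15.925 [ 0.4199 -0.1234  0.2042]
(584, 630, 3)
```

View pics/final.png

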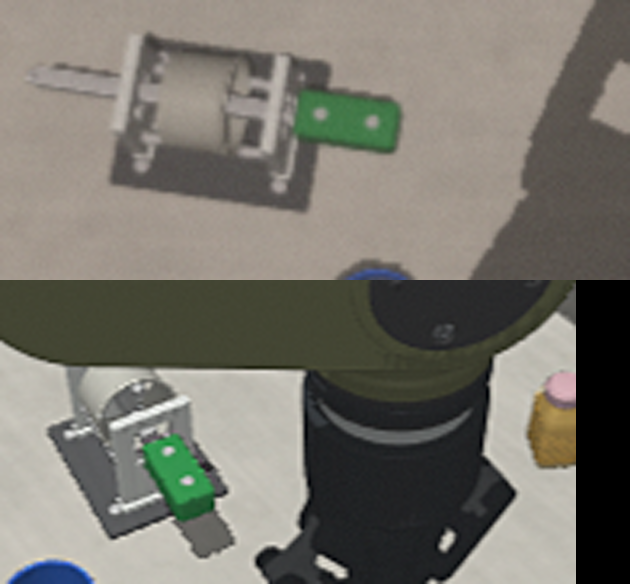

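The final pictures show the bar through both plates and the ring, with its tip at (35,75). The handle sits against the right plate at (347,120), and the arm is well clear. I'm handing in.

```bash
python3 -c "
from h import *
print(hand_in())"
```

```text
the job is handed in; nothing more can be done
None
```

The pastry ring is locked on the stand, and I handed the job in at about 16 s of the 42 s allowed. I gripped the green-handled rod, slid it through the right window, the ring and the left window, lowered it onto the lower edges and let go. I then nudged the handle about 4 mm closer to the plate with shut fingers and backed off.

**Last checks:**
- **Rod:** the bar shows between the plates and its tip shows beyond the left plate. The handle's top is at z of about 79 mm, which fits the rod lying on the window edges (80 mm expected).
- **Ring:** it looks unmoved on its wires in the final pictures.
- **Arm:** it is clear of everything, and the force readings at the end of each move stayed under about 3 N.
- **Disagreement:** the gap between handle and right plate came out at about 6 mm from the wrist camera and 7–10 mm from the top camera. That spread is roughly the calibration error plus blurred edges.

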